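# Turn the sprung lock-cylinder carousel to the marked cylinder and hold it there

## Task

Pull the sprung black knob on the parts carousel straight up to its stop to unlock the platter, then, with the knob, turn the carousel until the lock cylinder with the red spacer on top stands at the front, in line with the brass pointer on the base. A return spring pulls the unlocked carousel back towards where it was parked, so finish while still gripping the knob, pulled fully out, and hold the carousel still there so that I can take the cylinder; keep all cylinders in their cups and leave the other things on the counter where they are.

Things in the scene. Friction and masses are not known exactly. Their poses are not given: they have to be found in the camera images.
- carousel_base: fixed round black carousel base, diameter 256 mm, 22 mm high, turned up to 0.5 rad; origin on the turning axis at counter level; its +x axis points to the parking hole (the knob stands over it at the start), its -x axis to the front, where the brass pointer sticks out
- platter_center (a point): centre of the round wooden platter's top (diameter 246 mm, z = 36 mm), on the turning axis. It carries five black cups (outer diameter 42, inner 34, 14 mm high), centres 90 mm from the axis, at the start at the front and 40 and 80 degrees either side of it; the front cup is empty, the others each hold a lock cylinder. A steel centre post rises to z = 78 mm
- marked_cylinder: the marked nickel lock cylinder: diameter 31 mm, 34 mm tall plus a 9 mm red plastic tumbler spacer of the same diameter fixed on top (43 mm in all); stands loose in one of the four side cups, 1.5 mm of play all round; origin at the centre of its underside (z = 36 mm)
- front_mark (a point): the front position: fixed point on the base's -x axis, 90 mm from the turning axis, in line with the brass pointer, at platter-top height z = 36 mm; a cup centred here faces front
- pointer_tip (a point): outer end of the fixed brass pointer (18 mm wide tab ending in a point) at the front of the base, 166 mm from the axis, z = 22 mm
- plain_cylinder_a: plain nickel lock cylinder, diameter 31 mm, 34 mm tall, brass face with a dark key slot on top, standing loose in a carousel cup; origin at the centre of its underside
- plain_cylinder_b: plain nickel lock cylinder, diameter 31 mm, 34 mm tall, brass face with a dark key slot on top, standing loose in a carousel cup; origin at the centre of its underside
- plain_cylinder_c: plain nickel lock cylinder, diameter 31 mm, 34 mm tall, brass face with a dark key slot on top, standing loose in a carousel cup; origin at the centre of its underside
- carousel (a joint): angle of the platter, rad, 0 parked (start), positive anticlockwise seen from above, range -1.7 to 1.7. Locked at 0 by the knob's pin, 10 mm deep in the base (0.02 rad of play, and it gives a little: about 0.05 rad at 20 N on the knob). With the pin clear, a light return spring (0.1 N m per rad) pulls it back towards 0
- pull_knob (a joint): how far the knob is pulled up, m: 0 down (locked), 0.018 at its stop. Its spring pulls down with 3 N at 0, 6.5 N at the stop; it does not latch. Above 0.010 the pin is clear and the platter turns; let go away from the parking hole it drops to about 0.010, its pin dragging on the base
- knob_grip (a point): where to grip the pull knob: on its vertical axis, 13 mm above its underside, z = 99 mm when down. Round black knurled knob, diameter 28 mm, 27 mm tall (top 4 mm flared to 31), yellow disc on top at z = 114 mm, 90 mm from the turning axis, on a 20 mm wide steel sleeve that ends 1 mm under it. Moves straight up; goes round with the platter and does not spin on its own axis
- trunk_clasp: dented aluminium trunk clasp, 75 x 45 x 14 mm, lying loose on the counter; origin at its underside; leave alone
- pin_punch: bronze spring pin punch, 120 mm long, 14 mm thick, lying loose; origin at its underside; leave alone
- screwdriver: screwdriver 170 mm long, lying loose; leave alone
- lubricant_can: closed can, diameter 44 mm, 110 mm tall, standing loose; origin at its underside; leave alone
- bench_clamp: fixed bench clamp with a knurled steel knob, holding a cracked bronze latch housing, 170 x 90 mm, 95 mm tall; origin under its foot; leave alone

How it is judged:
On the way:
1. the knob is gripped and pulled out to its stop while the carousel is still parked (value of joint pull_knob above 0.0145 m and contact force between the fingers and pull_knob above 2 N and value of joint carousel between -0.15 and 0.15 rad), for 0.1 s.
At the end, for the whole second after the job is handed in: Fingers grip the knob (over 2 N) and keep it pulled out (over 14.5 of 18 mm); marked cylinder within 10 mm of the front position; carousel still (under 0.05 rad/s); all cylinders upright in their cups; loose bystanders within 20 mm of their starts (value of joint pull_knob above 0.0145 m and contact force between the fingers and pull_knob above 2 N and horizontal distance between marked_cylinder and front_mark below 0.01 m and velocity of joint carousel between -0.05 and 0.05 rad/s and not (angle between marked_cylinder's own z axis and vertical above 0.4 rad or height (world z) of marked_cylinder above 0.046 m or height (world z) of marked_cylinder below 0.028 m) and not (angle between plain_cylinder_a's own z axis and vertical above 0.4 rad or height (world z) of plain_cylinder_a above 0.046 m or height (world z) of plain_cylinder_a below 0.028 m) and not (angle between plain_cylinder_b's own z axis and vertical above 0.4 rad or height (world z) of plain_cylinder_b above 0.046 m or height (world z) of plain_cylinder_b below 0.028 m) and not (angle between plain_cylinder_c's own z axis and vertical above 0.4 rad or height (world z) of plain_cylinder_c above 0.046 m or height (world z) of plain_cylinder_c below 0.028 m) and distance of each of trunk_clasp, pin_punch, screwdriver, lubricant_can from where it was at the start of the episode below 0.02 m); the arm keeps its last pose, push and grip.
It fails at once if a lock cylinder is lifted or knocked out of its cup ((angle between marked_cylinder's own z axis and vertical above 0.4 rad or height (world z) of marked_cylinder above 0.046 m or height (world z) of marked_cylinder below 0.028 m) or (angle between plain_cylinder_a's own z axis and vertical above 0.4 rad or height (world z) of plain_cylinder_a above 0.046 m or height (world z) of plain_cylinder_a below 0.028 m) or (angle between plain_cylinder_b's own z axis and vertical above 0.4 rad or height (world z) of plain_cylinder_b above 0.046 m or height (world z) of plain_cylinder_b below 0.028 m) or (angle between plain_cylinder_c's own z axis and vertical above 0.4 rad or height (world z) of plain_cylinder_c above 0.046 m or height (world z) of plain_cylinder_c below 0.028 m)).
It fails at once if another thing on the counter is shoved away (distance of any of trunk_clasp, pin_punch, screwdriver, lubricant_can from where it was at the start of the episode above 0.02 m).
It also fails if it takes over 35 s, if anything falls off the work surface, if the arm or the gripper's body presses on something with over 40 N, if the wrist force passes 120 N, or if a joint passes its speed limit or range.

## Robot

A 7-joint arm with a two-finger parallel gripper is mounted at the origin on the work surface. World frame = base frame: x ahead of the robot, y to its left, z up, the work surface at z = 0. Lengths are in m, angles in rad, forces in N, time in s.
With the tool pointing down it reaches from about 0.4 to 0.85 m from the base axis. Payload 10.4 kg.
Tool frame: the origin (TCP) lies on the centre line of the jaws, within the pads' length; the fingertips stand 22 mm ahead of it and the grasp point (between the pads) lies 3 mm ahead of it; z points along the fingers, y is the line along which they close (so a half turn about z gives the same grasp; the last joint's range is limited). The gripper opens to 87 mm and grips with 3 to 60 N. Pads are 19 mm wide; open, the fingers measure 117 mm over their backs; the gripper's body (75 mm by 190 mm) begins 51 mm behind the grasp point.
Start: joints at [1.247, 0.332, -0.065, 1.46, 0.022, 1.35, -0.088], TCP at [0.185, -0.597, 0.208] pointing down, gripper open.
Joint ranges: [-2.6, 2.6], [-0.5, 2.12], [-1.47, 1.34], [0.16, 2.42], [-1.27, 4.41], [0.06, 2.06], [-2.6, 2.6]. Speed limits (rad/s): [2.22, 2.22, 2.79, 2.79, 3.14, 3.14, 3.14].

## Interface

Orientations are given as a unit quaternion [x, y, z, w].
In Python, from bench import r, optics, probe_bus gives the robot as it stands (r), with the cameras (optics) and the readings (probe_bus).
- The arm moves only by the tool step_hand, called after "Emit:" in YAML: its name, and indented under it one key for each argument. Schema: {"type":"object","properties":{"motion":{"type":"object","properties":{"rows":{"type":"array","items":{"type":"array","items":{"type":"number"},"minItems":5,"maxItems":5},"minItems":1,"maxItems":12}},"additionalProperties":false,"required":["rows"]},"force":{"type":"number"},"only":{"type":"string"},"quiet":{"type":"boolean"},"lines":{"type":"string"}},"required":["motion"],"additionalProperties":false}. motion is an object whose key "rows" holds a list of rows, 1 to 12 of them, each of 5 numbers: dx, dy, dz in normalised numbers (1 is 60 cm), then a turn about the tool's z in fractions of the full range, 1 being pi/2 rad, then the finger opening in m; each row is the pose to reach, as a shift and turn from the pose commanded when the call began, along the tool's axes at that moment; what a row does not reach only later rows make up. A row lasts 1/10 s, in which the tool goes at most 0.05 m and 0.15 rad, less where a joint would pass 70% of its speed; a pose out of reach is approached as far as the arm can. The fingers move at their own pace and stop on an object; force is the grip in N (left out, the last holds). Time passes only in rows, so rows that do not move let the fingers close. The tool returns the time, the measured TCP pose, the force, the opening and the grip force at its end. only (a regular expression) keeps the lines of the reply that match it, lines (a string "A,B") keeps lines A to B, and quiet returns only ok. No shift or turn number may pass 1 either way. Input that does not fit is refused with a message, and nothing moves.
- probe_bus.read_state(): the state, without advancing time (a new reading comes with each control period).
- optics.camera(name): name is "scene" or "top" or "wrist"; returns a dict with "img" (400x640x3 uint8, red, green, blue), "fx", "fy", "cx", "cy" (pixels), "k1" (the pictures are not rectified: a ray, as slopes to the right and down, at radius r is drawn at 1 + k1 r^2 times it, then the intrinsics apply), "pose" (4x4, takes a point from camera to world coordinates). Camera axes: x right, y down, z forward; pixel columns grow to the right and rows downward; lengths in m; the calibration is good to about 2 mm. A picture is of the moment at which its call begins. There is no depth.
- r.close_job(): hands the job in; it is judged then, once.
The state is a dict: "time": time; "joint_positions": joint angles; "joint_vel": joint speeds; "joint_torque": joint torques, N m; "ee_pos": TCP position; "eef_rot": TCP orientation; "ft_force": force on the tool from outside, world axes, zero at the start; "torque": the same for the moment, N m; "width": finger opening in m; "grip_force": force on a finger pad.
Only numpy, scipy, OpenCV 4.12 (cv2) and the standard library are available. Lean on these libraries where they do the work, as an engineer would, in place of code of your own. Each camera call takes 0.05 s, during which the arm holds its last target. There are 200 camera calls.

## Working session

There is one attempt and no reset: what is moved stays moved. The work goes in short steps, Python scripts to look and compute and a tool call to move; the robot and the scene stay as the last step left them, time stands still between calls to the robot, and variables do not carry over. Pictures are saved under pics/ and viewed, at most 10 in all, crops included, and the job is handed in when it is done.

```bash
ls; mkdir -p pics
```

Run:
```python
from bench import r, optics, probe_bus
import cv2,numpy as np
s=probe_bus.read_state(); print(s)
for n in ["top","scene"]:
    c=optics.camera(n); cv2.imwrite(f"pics/{n}0.png",c["img"][:,:,::-1]); print(n,c["fx"],c["fy"],c["cx"],c["cy"],c["k1"],np.round(c["pose"],3).tolist())
```

```text
bench.py
pics
{'time': 0.0, 'joint_positions': array([ 1.24741078,  0.33287407, -0.06468992,  1.46097188,  0.02160792,
        1.34988863, -0.08849472]), 'joint_vel': array([ 1.32305171e-04, -1.08060779e-03,  6.17570524e-05,  4.19127213e-04,
       -5.84595752e-04,  6.16115885e-04,  5.88050056e-04]), 'joint_torque': array([ 6.74986586e-05, -6.23265338e+01,  2.47051340e-02, -3.89908075e+01,
       -6.13865722e-02,  3.98112042e-02,  1.30284925e-04]), 'ee_pos': array([ 0.18502918, -0.59654467,  0.20723797]), 'eef_rot': array([ 9.88710616e-01,  1.49835895e-01, -1.47169749e-04, -7.07960921e-04]), 'ft_force': array([-0.78545522,  0.06456065, -0.56630255]), 'torque': array([ 0.00588163,  0.00393183, -0.07865398]), 'grip_force': 0.0, 'width': 0.08683612820747513}
top 402.565159007894 402.565159007894 313.0336403088057 201.6063031465551 0.029235076845054418 [[0.009, -0.986, 0.168, 0.363], [-1.0, -0.007, 0.012, -0.008], [-0.01, -0.168, -0.986, 1.245], [0.0, 0.0, 0.0, 1.0]]
scene 368.8939156911654 368.8939156911654 320.86568426503226 193.06944415933276 -0.0010278944498711778 [[-0.635, 0.658, -0.405, 0.982], [0.772, 0.537, -0.339, 0.339], [-0.006, -0.528, -0.849, 1.034], [0.0, 0.0, 0.0, 1.0]]
```

View pics/top0.png

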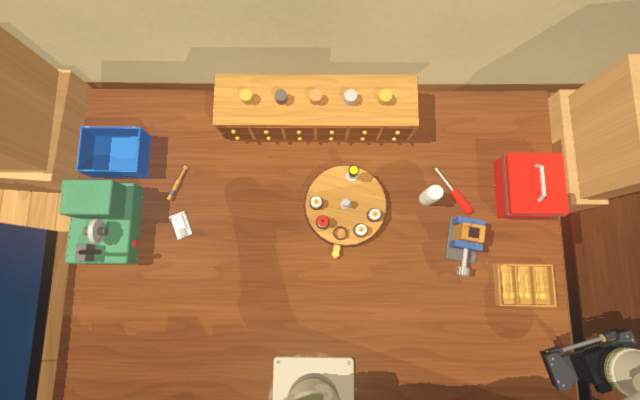

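View pics/scene0.png

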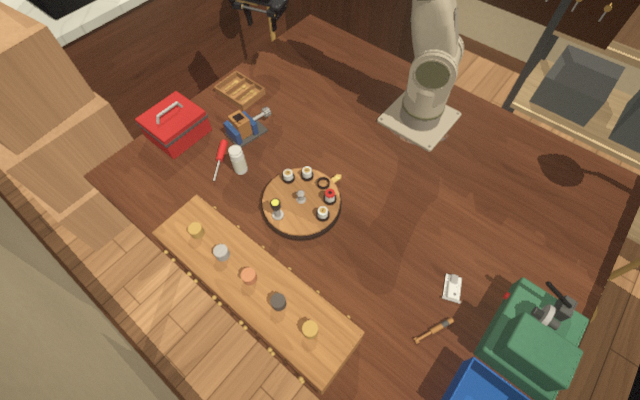

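Top view: knob's yellow disc is at about (353,171), the red spacer at (322,221), the empty cup at (341,233), the brass pointer at (336,252) and the post at (346,204). The scene view agrees. The marked cylinder is one cup left of the front, so the turn is about +40°.

Create h.py:
```python
from bench import r, optics, probe_bus
import cv2,numpy as np
def ray(c,u,v):
    K=np.array([[c["fx"],0,c["cx"]],[0,c["fy"],c["cy"]],[0,0,1.]])
    p=cv2.undistortPoints(np.array([[[u,v]]],float),K,np.array([c["k1"],0,0,0.]))[0,0]
    P=c["pose"]; return P[:3,3],P[:3,:3]@np.array([p[0],p[1],1])
def onplane(c,u,v,z):
    o,d=ray(c,u,v); return o+d*(z-o[2])/d[2]
def blobs(c,lo,hi,box,amin=8):
    hsv=cv2.cvtColor(c["img"],cv2.COLOR_RGB2HSV); m=cv2.inRange(hsv,lo,hi)
    k=np.zeros_like(m); x0,y0,x1,y1=box; k[y0:y1,x0:x1]=m[y0:y1,x0:x1]
    n,_,st,ce=cv2.connectedComponentsWithStats(k)
    return [(st[i,4],ce[i]) for i in range(1,n) if st[i,4]>=amin]
```

Run:
```python
from h import *
for n,b in [("top",(300,160,392,262)),("scene",(255,165,350,242))]:
    c=optics.camera(n)
    for nm,lo,hi,z in [("yellow",(24,170,120),(33,255,255),.114),("red",(0,190,90),(6,255,255),.079),("red2",(174,170,90),(180,255,255),.079)]:
        for a,ce in blobs(c,lo,hi,b): print(n,nm,a,ce.round(1),onplane(c,*ce,z).round(4),onplane(c,*ce,.022).round(4))
    cv2.imwrite(f"pics/{n}_crop.png",cv2.resize(c["img"][b[1]:b[3],b[0]:b[2],::-1],None,fx=6,fy=6,interpolation=cv2.INTER_CUBIC))
```

```text
top yellow 53 [353.4 169.5] [ 0.651  -0.1107  0.114 ] [ 0.6744 -0.119   0.022 ]
top red 56 [322.7 219.8] [ 0.5085 -0.0233  0.079 ] [ 0.5156 -0.024   0.022 ]
```

View pics/top_crop.png

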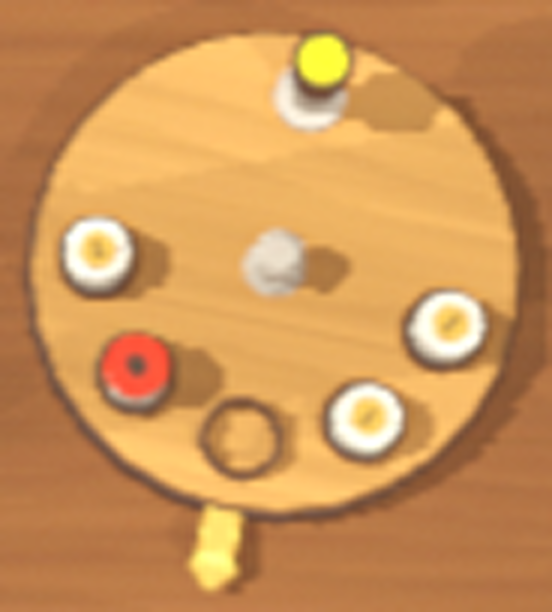

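The crop shows the yellow disc at (323,62), plain brass faces at (98,250), (447,324) and (368,416), the red spacer at (137,365), the empty cup rim at (242,437) and the pointer tip at (213,588). All six features lie on a 90 mm circle, so I'll fit the axis and yaw from them.

Run:
```python
from h import *
from scipy.optimize import least_squares
c=optics.camera("top")
P=[(323,62,.114,0),(98,250,.070,100),(137,363,.079,140),(242,437,.050,180),(368,416,.070,220),(447,324,.070,260)]
W=np.array([onplane(c,300+(u+.5)/6-.5,160+(v+.5)/6-.5,z)[:2] for u,v,z,_ in P]); A=np.radians([p[3] for p in P])
f=lambda q:(q[:2]+.09*np.c_[np.cos(A+q[2]),np.sin(A+q[2])]-W).ravel()
s=least_squares(f,[.56,-.09,0]); print(s.x.round(4),(1e3*s.fun).reshape(-1,2).round(1).tolist())
print("tip",onplane(c,300+213.5/6-.5,160+588/6-.5,.022).round(4),"exp",s.x[:2]-.166*np.r_[np.cos(s.x[2]),np.sin(s.x[2])])
print("post",onplane(c,300+275/6-.5,160+262/6-.5,.076).round(4))
print("red scene rays")
c=optics.camera("scene")
hs=cv2.cvtColor(c["img"],cv2.COLOR_RGB2HSV); print("yellow",hs[204,275],"red",hs[195,330])
for nm,lo,hi,z in [("yellow",(22,130,90),(34,255,255),.114),("red",(0,150,60),(8,255,255),.079)]:
    for a,ce in blobs(c,lo,hi,(255,165,350,242)): print(nm,a,ce.round(1),onplane(c,*ce,z).round(4))
s0=probe_bus.read_state(); k=s.x[:2]+.09*np.r_[np.cos(s.x[2]),np.sin(s.x[2])]
from scipy.spatial.transform import Rotation as R
Rt=R.from_quat(s0["eef_rot"]); print("knob",k,Rt.as_matrix().round(3).tolist(), "tool delta", Rt.inv().apply(np.r_[k,.15]-s0["ee_pos"]).round(4))
```

```text
[ 0.5627 -0.0924 -0.2041] [[1.0, -0.0], [0.5, 0.5], [-0.9, 0.6], [-0.3, 0.7], [-0.3, 0.0], [0.1, -1.8]]
tip [ 0.4019 -0.0617  0.022 ] exp [ 0.40015164 -0.05874104]
post [ 0.5588 -0.0895  0.076 ]
red scene rays
yellow [ 28 120 246] red [  2 172 222]
red 62 [329.3 192.6] [ 0.5094 -0.0237  0.079 ]
knob [ 0.65083642 -0.11063652] [[0.955, 0.296, -0.0], [0.296, -0.955, 0.0], [-0.0, -0.0, -1.0]] tool delta [ 0.5888 -0.3263  0.0579]
```

Axis fit: (0.5627, -0.0924), yaw -0.204, residuals under 2 mm. The pointer tip and the scene view agree. Knob is at (0.651, -0.111). I'll approach at the current height while turning the tool so the jaws close along the tangent.

Careful with the scale: shifts go in shares of 60 cm and turns go in shares of pi/2 rad. That gives: 0.49 m / 0.6 = 0.8167, 0.448 m / 0.6 = 0.7467, 0.504 rad / 1.5708 = 0.3209.

Emit:
step_hand:
  motion: {"rows":[[0.05, -0.0283, 0, 0.0255, 0.06], [0.1167, -0.065, 0, 0.0637, 0.06], [0.1867, -0.1033, 0, 0.0955, 0.06], [0.2567, -0.1417, 0, 0.1273, 0.06], [0.3267, -0.1817, 0, 0.1592, 0.06], [0.3967, -0.22, 0, 0.191, 0.06], [0.4667, -0.2583, 0, 0.2228, 0.06], [0.5367, -0.2967, 0, 0.2546, 0.06], [0.6067, -0.3367, 0, 0.2865, 0.06], [0.6767, -0.375, 0, 0.3209, 0.06], [0.7467, -0.4133, 0, 0.3209, 0.06], [0.8167, -0.4533, 0, 0.3209, 0.06]]}
  force: 20

```text
time: 1.5
ee_pos: [0.5737, -0.1906, 0.2082]
eef_rot: [0.995, -0.102, 0.0, 0.0]
ft_force: [-0.0, -1.1, -0.0]
width: 0.06
grip_force: 0.0
```

Run:
```python
from h import *
from scipy.spatial.transform import Rotation as R
s=probe_bus.read_state(); q=R.from_quat(s["eef_rot"]); M=q.as_matrix()
print(M.round(3).tolist(), np.arctan2(M[1,0],M[0,0]), "delta to knob", q.inv().apply(np.array([.651,-.1107,.102])-s["ee_pos"]).round(4))
```

```text
[[0.979, -0.202, 0.0], [-0.202, -0.979, -0.0], [0.0, 0.0, -1.0]] -0.2038196248422459 delta to knob [ 0.0595 -0.094   0.1062]
```

In the tool's units: -0.094 m / 0.6 = -0.1567, 0.05 m / 0.6 = 0.0833.

Emit:
step_hand:
  motion: {"rows":[[0.0417, -0.0667, 0, 0, 0.06], [0.0833, -0.1333, 0, 0, 0.06], [0.0992, -0.1567, 0.0167, 0, 0.06], [0.0992, -0.1567, 0.0667, 0, 0.06], [0.0992, -0.1567, 0.0667, 0, 0.06]]}

```text
time: 2.0
ee_pos: [0.6477, -0.1117, 0.1636]
eef_rot: [0.995, -0.101, -0.003, -0.0]
ft_force: [-0.7, -0.4, -0.0]
width: 0.0597
grip_force: 0.0
```

Run:
```python
from h import *
s=probe_bus.read_state(); print(s["ee_pos"],s["width"])
c=optics.camera("wrist"); cv2.imwrite("pics/w1.png",c["img"][:,:,::-1]); print(c["pose"].round(3).tolist())
for a,ce in blobs(c,(22,130,90),(34,255,255),(0,0,640,400),200): print(a,ce.round(1),onplane(c,*ce,.114).round(4))
```

```text
[ 0.64766499 -0.11172433  0.16357337] 0.05973381472582896
[[-0.202, -0.944, -0.261, 0.718], [-0.979, 0.195, 0.053, -0.126], [0.0, 0.266, -0.964, 0.341], [0.0, 0.0, 0.0, 1.0]]
267 [318.1 204.5] [ 0.6504 -0.1152  0.114 ]
```

View pics/w1.png

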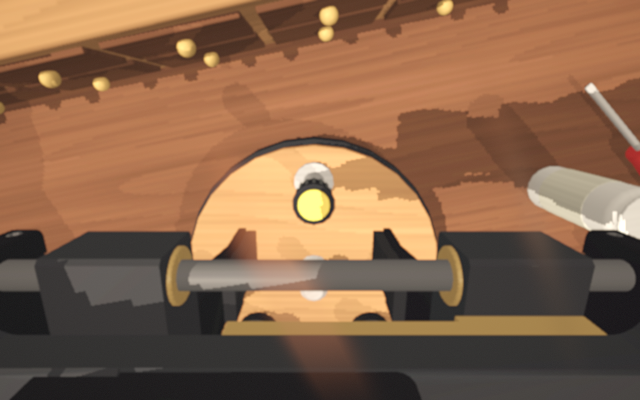

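The wrist view shows the yellow disc at about (314,204), centred between the finger pads at x≈245 and x≈385. Going down and closing.

In the tool's units: 0.064 m / 0.6 = 0.1067, 0.056 m / 0.6 = 0.0933.

Emit:
step_hand:
  motion: {"rows":[[0.0017, 0, 0.05, 0, 0.06], [0.0017, 0, 0.0933, 0, 0.06], [0.0017, 0, 0.1067, 0, 0.06], [0.0017, 0, 0.1067, 0, 0.06], [0.0017, 0, 0.1067, 0, 0.02], [0.0017, 0, 0.1067, 0, 0.02], [0.0017, 0, 0.1067, 0, 0.02], [0.0017, 0, 0.1067, 0, 0.02], [0.0017, 0, 0.1067, 0, 0.02]]}
  force: 25

```text
time: 2.95
ee_pos: [0.6509, -0.1122, 0.1044]
eef_rot: [0.995, -0.101, 0.0, 0.0]
ft_force: [0.8, -0.6, -1.1]
width: 0.0274
grip_force: 0.0
```

Emit:
step_hand:
  motion: {"rows":[[0, 0, 0, 0, 0.01], [0, 0, 0, 0, 0.01], [0, 0, 0, 0, 0.01]]}
  force: 30

```text
time: 3.25
ee_pos: [0.6508, -0.1121, 0.104]
eef_rot: [0.995, -0.101, -0.0, 0.0]
ft_force: [-0.5, -1.0, -0.0]
width: 0.0112
grip_force: 0.0
```

The opening went below 28 mm with no grip force, so the pads aren't on the knob. I need to look.

Run:
```python
from h import *
s=probe_bus.read_state(); print(s["ee_pos"],s["width"],s["grip_force"])
a=optics.camera("wrist")["img"]; c=optics.camera("scene"); b=cv2.resize(c["img"][130:250,220:380],(640,480),interpolation=cv2.INTER_CUBIC)[40:440]
t=cv2.resize(optics.camera("top")["img"][140:265,280:400],(384,400),interpolation=cv2.INTER_CUBIC)
cv2.imwrite("pics/c2.png",cv2.resize(np.vstack([a[:,:,::-1],b[:,:,::-1]]),(480,600)))
cv2.imwrite("pics/t2.png",t[:,:,::-1])
```

```text
[ 0.65083879 -0.11213827  0.10402227] 0.011189322004725766 0.0
```

View pics/c2.png

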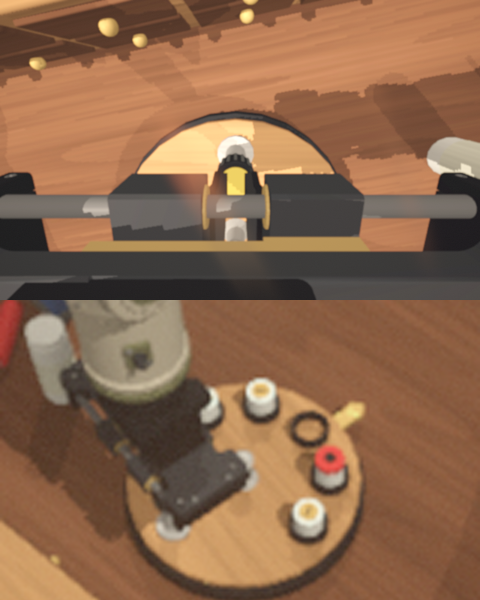

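Run:
```python
from h import *
a=optics.camera("wrist")["img"][160:340,230:400]
s=probe_bus.read_state(); print(s["time"],s["width"],s["ee_pos"])
cv2.imwrite("pics/c3.png",cv2.resize(a[:,:,::-1],None,fx=3.3,fy=3.3,interpolation=cv2.INTER_CUBIC))
```

```text
3.45 0.009853379982410721 [ 0.65086075 -0.11213382  0.10405217]
```

View pics/c3.png

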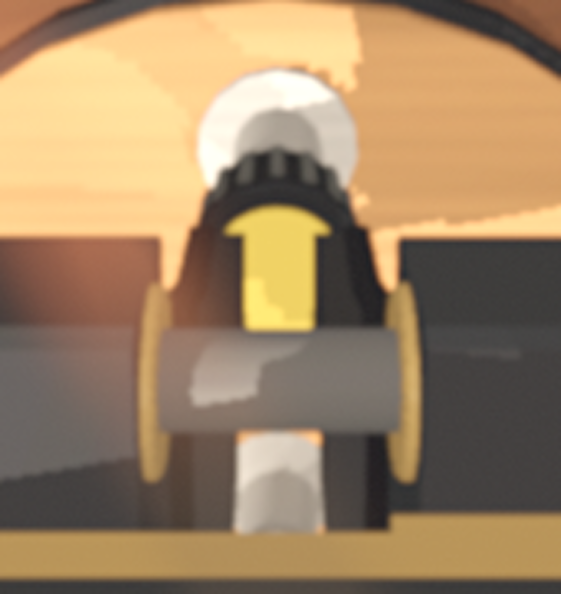

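The knob's flare (crop x 195–365, y≈190) is seen partly behind the fingers, and the gap between them (x 245–315) shows the yellow disc. The fingertips seem to be above the disc. I'll check by projecting the expected points.

Run:
```python
from h import *
c=optics.camera("wrist"); s=probe_bus.read_state()
from scipy.spatial.transform import Rotation as R
T=R.from_quat(s["eef_rot"])
K=np.array([[c["fx"],0,c["cx"]],[0,c["fy"],c["cy"]],[0,0,1.]]); M=np.linalg.inv(c["pose"])
def pr(p):
    q=cv2.projectPoints((M[:3,:3]@p+M[:3,3]).reshape(1,1,3),np.zeros(3),np.zeros(3),K,np.array([c["k1"],0,0,0.]))[0].ravel()
    return ((q-[230,160])*3.3).round(0)
print(c["fx"],c["pose"][:3,3],s["ee_pos"])
for x in (-.0095,.0095):
  for z in (-.03,0,.022): print("finger inner x,z",x,z,[pr(s["ee_pos"]+T.apply([x,y,z])) for y in(-.005,.005)])
ax=np.array([.5627,-.0924]); e=np.array([np.cos(-.204),np.sin(-.204)]); n=np.array([-e[1],e[0]]); k=ax+.09*e
for z in(.114,.104): print("knob z",z,"L/R",[pr(np.r_[k+d*n*.0155,z]) for d in(1,-1)],"out/in",[pr(np.r_[k+d*e*.0155,z]) for d in(1,-1)])
print("sleeve foot/platter edge out",pr(np.r_[ax+.123*e,.036]),"post",pr(np.r_[ax,.078]))
```

```text
335.9358792269276 [ 0.71948768 -0.12643317  0.28186608] [ 0.65084939 -0.11216107  0.10403908]
finger inner x,z -0.0095 -0.03 [array([244., 384.]), array([312., 384.])]
finger inner x,z -0.0095 0 [array([249., 300.]), array([307., 300.])]
finger inner x,z -0.0095 0.022 [array([252., 253.]), array([304., 253.])]
finger inner x,z 0.0095 -0.03 [array([243., 264.]), array([313., 264.])]
finger inner x,z 0.0095 0 [array([248., 196.]), array([307., 196.])]
finger inner x,z 0.0095 0.022 [array([251., 158.]), array([304., 158.])]
knob z 0.114 L/R [array([173., 273.]), array([364., 273.])] out/in [array([268., 182.]), array([269., 360.])]
knob z 0.104 L/R [array([179., 250.]), array([359., 250.])] out/in [array([269., 164.]), array([269., 333.])]
sleeve foot/platter edge out [271.  -1.] post [271. 597.]
```

The finger outline fits tips at about tool z = -16 mm, not +22 mm, so the real tips would be at z≈0.12, above the disc. Going 26 mm lower is safe under either reading: body at 0.126 or higher, tips at 0.056 or higher. I'll open, go down in steps watching the force, and close.

Emit:
step_hand:
  motion: {"rows":[[0, 0, 0, 0, 0.06], [0, 0, 0, 0, 0.06], [0, 0, 0, 0, 0.06], [0, 0, 0, 0, 0.06], [0, 0, 0, 0, 0.06], [0, 0, 0, 0, 0.06]]}
  force: 30

```text
time: 4.1
ee_pos: [0.6509, -0.1122, 0.1041]
eef_rot: [0.995, -0.101, 0.0, 0.0]
ft_force: [-0.3, 0.3, -0.0]
width: 0.0504
grip_force: 0.0
```

Emit:
step_hand:
  motion: {"rows":[[0, 0, 0.0133, 0, 0.06], [0, 0, 0.0267, 0, 0.06], [0, 0, 0.0267, 0, 0.06]]}

```text
time: 4.4
ee_pos: [0.6497, -0.1121, 0.0861]
eef_rot: [0.995, -0.101, -0.001, -0.0]
ft_force: [-0.3, -0.5, -0.1]
width: 0.0595
grip_force: 0.0
```

Emit:
step_hand:
  motion: {"rows":[[0, 0, 0.0083, 0, 0.06], [0, 0, 0.0167, 0, 0.06], [0, 0, 0.0167, 0, 0.06]]}

```text
time: 4.7
ee_pos: [0.6504, -0.1121, 0.0771]
eef_rot: [0.995, -0.101, -0.001, 0.0]
ft_force: [0.7, 0.1, 0.3]
width: 0.06
grip_force: 0.0
```

Run:
```python
from h import *
a=optics.camera("wrist")["img"]; b=cv2.resize(optics.camera("scene")["img"][150:250,240:340],(400,400),interpolation=cv2.INTER_CUBIC)
cv2.imwrite("pics/c4.png",cv2.resize(np.hstack([a[100:400,150:500],b[:300]])[:,:,::-1],(800,320)))
```

```text
(no output)
```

View pics/c4.png

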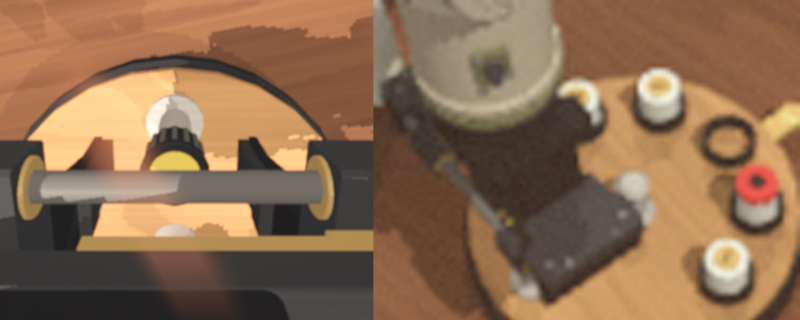

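No contact so far, and the knob's disc (178,160 in the left pane) now sits between the finger blades at x≈110 and x≈240. Closing.

Emit:
step_hand:
  motion: {"rows":[[0, 0, 0, 0, 0.01], [0, 0, 0, 0, 0.01], [0, 0, 0, 0, 0.01], [0, 0, 0, 0, 0.01], [0, 0, 0, 0, 0.01], [0, 0, 0, 0, 0.01], [0, 0, 0, 0, 0.01]]}
  force: 30

```text
time: 5.5
ee_pos: [0.6509, -0.1121, 0.0781]
eef_rot: [0.995, -0.101, 0.0, 0.0]
ft_force: [-0.1, 0.3, 1.4]
width: 0.0283
grip_force: 30.0
```

Gripped: opening 28.3 mm at 30 N, which matches the knob. Pulling straight up.

In the tool's units: -0.0175 m / 0.6 = -0.0292, -0.015 m / 0.6 = -0.025.

Emit:
step_hand:
  motion: {"rows":[[0, 0, 0, 0, 0.01], [0, 0, -0.0067, 0, 0.01], [0, 0, -0.0133, 0, 0.01], [0, 0, -0.02, 0, 0.01], [0, 0, -0.025, 0, 0.01], [0, 0, -0.0292, 0, 0.01], [0, 0, -0.0292, 0, 0.01], [0, 0, -0.0292, 0, 0.01]]}
  force: 45

```text
time: 6.3
ee_pos: [0.6508, -0.1121, 0.0954]
eef_rot: [0.995, -0.101, -0.0, 0.0]
ft_force: [2.6, 0.4, -7.8]
width: 0.0277
grip_force: 45.0
```

Run:
```python
from h import *
s=probe_bus.read_state(); print(s["ft_force"],s["ee_pos"],s["width"])
c=optics.camera("wrist"); a=c["img"]
cv2.imwrite("pics/c5.png",cv2.resize(a[160:340,230:400][:,:,::-1],None,fx=3.3,fy=3.3,interpolation=cv2.INTER_CUBIC))
```

```text
[ 2.64151576  0.37880082 -7.78948455] [ 0.65076299 -0.11213356  0.09540099] 0.02773390849240234
```

View pics/c5.png

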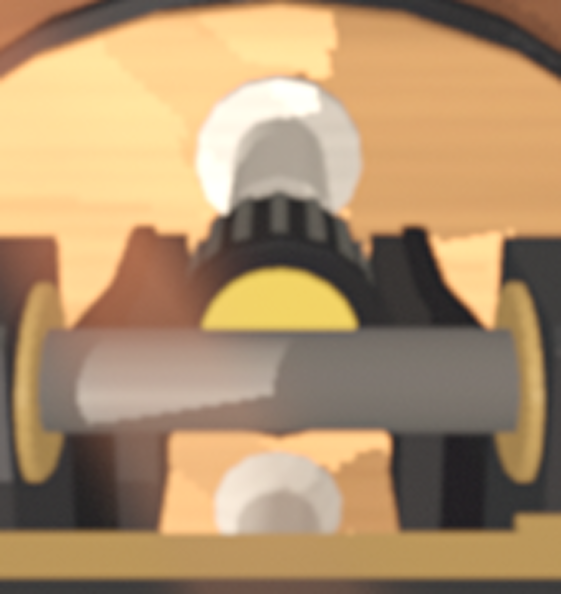

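About 17 mm up, with a downward force of roughly 8–9 N (spring plus stop). The yellow disc is still level between the pads and the sleeve is exposed below the knob, so it's at the stop. Now the +40° arc about the axis.

In the tool's units: -0.0578 m / 0.6 = -0.0963, -0.0552 m / 0.6 = -0.092, -0.698 rad / 1.5708 = -0.4444.

Emit:
step_hand:
  motion: {"rows":[[-0.0003, -0.009, -0.0008, -0.0382, 0.01], [-0.001, -0.018, -0.0008, -0.0764, 0.01], [-0.0025, -0.0268, -0.0008, -0.1146, 0.01], [-0.0043, -0.0357, -0.0008, -0.1528, 0.01], [-0.0067, -0.0443, -0.0008, -0.191, 0.01], [-0.0097, -0.0528, -0.0008, -0.2292, 0.01], [-0.013, -0.0612, -0.0008, -0.2674, 0.01], [-0.017, -0.0693, -0.0008, -0.3056, 0.01], [-0.0213, -0.0772, -0.0008, -0.3438, 0.01], [-0.0262, -0.0847, -0.0008, -0.382, 0.01], [-0.0315, -0.092, -0.0008, -0.4202, 0.01], [-0.0352, -0.0963, -0.0008, -0.4444, 0.01]]}

```text
time: 7.55
ee_pos: [0.6416, -0.051, 0.0958]
eef_rot: [0.969, 0.246, -0.0, 0.0]
ft_force: [2.8, -0.3, -7.5]
width: 0.0281
grip_force: 45.0
```

Emit:
step_hand:
  motion: {"rows":[[0, 0, 0, 0, 0.01], [0, 0, 0, 0, 0.01], [0, 0, 0, 0, 0.01]]}

```text
time: 7.85
ee_pos: [0.6419, -0.0515, 0.096]
eef_rot: [0.97, 0.244, 0.0, 0.0]
ft_force: [3.4, 0.6, -7.2]
width: 0.028
grip_force: 45.0
```

Run:
```python
from h import *
fm=np.array([.5627,-.0924])-.09*np.array([np.cos(-.204),np.sin(-.204)]); print("front",fm)
for n in("scene","top"):
    c=optics.camera(n)
    for a,ce in blobs(c,(0,150,60),(8,255,255),(255,165,350,242) if n=="scene" else (300,160,392,262)):
        p=onplane(c,*ce,.079); print(n,a,ce.round(1),p.round(4),"err mm",1e3*np.linalg.norm(p[:2]-fm))
    if n=="top": i=cv2.resize(c["img"][150:270,290:410],(360,360),interpolation=cv2.INTER_CUBIC)
    else: j=cv2.resize(c["img"][150:250,240:360],(432,360),interpolation=cv2.INTER_CUBIC)
cv2.imwrite("pics/end.png",np.hstack([i,j])[:,:,::-1])
```

```text
front [ 0.47456623 -0.07416708]
scene 64 [322.9 176.4] [ 0.4755 -0.0767  0.079 ] err mm 2.7257079064892293
```

View pics/end.png

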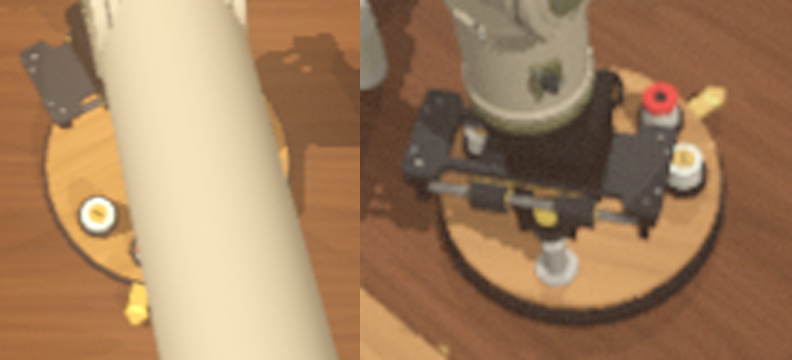

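The red spacer is at (660,98) in the scene pane, in line with the brass pointer at (705,100) and about 2.7 mm from the front mark. One slight extra tug will confirm the stop before I hand in.

In the tool's units: -0.001 m / 0.6 = -0.0017, -0.0006 m / 0.6 = -0.001.

Emit:
step_hand:
  motion: {"rows":[[0, 0, -0.001, 0, 0.01], [0, 0, -0.0017, 0, 0.01], [0, 0, -0.0017, 0, 0.01], [0, 0, -0.0017, 0, 0.01]]}

```text
time: 8.35
ee_pos: [0.6417, -0.0511, 0.0964]
eef_rot: [0.97, 0.245, -0.0, -0.0]
ft_force: [5.0, 0.9, -12.2]
width: 0.0278
grip_force: 45.0
```

Run:
```python
from h import *
c=optics.camera("scene"); v=[]
for a,ce in blobs(c,(22,130,90),(34,255,255),(270,190,320,225),4): print(a,ce.round(1),[onplane(c,*ce,z).round(4)[:2].tolist() for z in(.114,.132)])
```

```text
25 [291.1 210. ] [[0.6413, -0.0585], [0.648, -0.0507]]
```

The force rose from 7 N to 12 N for 0.4 mm of travel, so the knob is on its stop. The disc also fits z≈0.13. Handing in.

```bash
python3 -c "
from bench import r, optics, probe_bus
print(r.close_job())"
```

```text
the job is handed in; nothing more can be done
None
```

I pulled the knob to its stop, turned the carousel about 40° anticlockwise, and handed the job in with the arm still gripping the knob and the red-spacer cylinder about 3 mm from the front mark by camera; the hand-in returned no verdict.

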